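# Hold the shielded vial well open with its lever

## Task

Open the shielded vial well for a colleague: with the fingertips push the red safety slide along its rails to the end, so that it no longer props up the lever, then press the blue paddle at the long end of the lever down to its rubber stop, so that the short end raises the heavy yellow flap. Finish while still holding the paddle down with the fingertips and the flap raised. Only push and press: the lever stays seated in its cradle, the flap itself is not touched, and the things standing around stay where they are.

Things in the scene. Friction and masses are not known exactly. Their poses are not given: they have to be found in the camera images.
- well: Fixed station: grey base plate (6 mm thick, x -112 to 168 mm), steel cradle cheeks (x 63 to 97, y -50 to 10, 80 mm high), white chest with vials (x 164 to 226, y -72 to 32, rim 58 mm high) under the yellow flap. Origin on the worktop, 20 mm beside the lever's centre line (y = -20 mm). +x runs along the lever from the paddle end to the chest, +y to the side where the red slide stands, z up.
- cradle_seat (a point): Where the middle of the lever's axle lies in the open slots of the cradle: at x 80, y -20, z 66 mm of the well (fixed).
- safety_slide (a joint): Red safety slide, in m: 0 to 0.005 at the start (its block stands under the side lug of the lever and props the long arm up), 0.045 pushed home to its end stop, where the lever is free. It moves along the well's -x, that is horizontally away from the chest, in the direction from cradle_seat to paddle. Friction about 2 N, no spring: it stays where it is left.
- slide_head (a point): Middle of the push face (black rubber) of the red slide's upright tab, 60 mm above the worktop; the face looks to the well's +x (toward the chest) and is pushed toward -x. The tab is 26 mm wide across the push, reaches from 10 to 83 mm above the worktop and stands with its middle 61 mm to the side (well's +y) of the lever's centre line; no part of the station stands within 45 mm in front of the push face.
- lever: Loose aluminium lever, 18 mm wide, resting with its cross axle in the open slots of the cradle; origin at the axle's middle, on cradle_seat. At the start its axes are those of the well and it rests tilted, short end down by 0.25 rad. Long arm 165 mm to the paddle's middle, toward its -x; short arm 70 mm, with a dark counterweight, its toe just under the lip of the flap. Pressing the paddle takes about 2 to 5 N once the slide is home; let go, it swings back.
- paddle (a point): Middle of the top of the lever's blue and black paddle (40 mm along the lever x 36 mm), 158 mm from cradle_seat horizontally. It stands about 115 mm above the worktop at rest and about 28 mm when the lever lies on the rubber stop; it goes down almost vertically (within 8 mm).
- flap: Heavy yellow steel flap (about 1.6 kg, 96 x 110 x 14 mm) hinged at the far side of the chest. Origin at the middle of its free edge (lip), on its underside, 58 mm above the worktop when shut; its z axis is vertical when shut and tilts by the opening angle: about 0.4 rad with the paddle on its stop.
- brown_vial: Loose brown glass vial with a white cap, 27 mm across, 50 mm high, a bystander; origin at the middle of its underside.
- pink_vial: Loose clear vial with pink content and a black cap, 27 mm across, 50 mm high, a bystander; origin at the middle of its underside.
- small_beaker: Loose small glass beaker, 56 mm across, 62 mm high, a bystander; origin at the middle of its underside.
- yellow_box: Loose yellow pipette tip box, 67 x 66 x 67 mm, a bystander; origin at the middle of its underside.
- marker: Loose black marker lying on the worktop, 130 mm long, 13 mm thick, a bystander; origin under its middle.

How it is judged:
On the way, in this order (a step that is already met when the one before it is completed fails the run):
1. the safety slide is pushed home while the flap is still shut (value of joint safety_slide above 0.039 m and angle between flap's own z axis and vertical below 0.05 rad), for 0.2 s.
2. the fingertips press the lever so that its short end raises the flap (angle between flap's own z axis and vertical above 0.32 rad and contact force between the fingers and lever above 1 N), for 0.2 s.
At the end, for the whole second after the job is handed in: The flap is raised and still, its opening angle above 0.32 rad (0.4 at the stop), carried by the lever, which the fingertips hold down with more than 1 N; the safety slide is pushed at least 39 of its 45 mm and the lever's axle lies in its cradle within 8 mm (all of step 2 and contact force between lever and flap above 1 N and linear speed of flap below 0.02 m/s and value of joint safety_slide above 0.039 m and distance between lever and cradle_seat below 0.008 m); the arm keeps its last pose, push and grip.
It fails at once if the lever's axle is lifted or pulled more than 12 mm off its seat in the cradle (distance between lever and cradle_seat above 0.012 m).
It fails at once if the robot touches the flap (contact force between any of the fingers, the arm and flap above 0.5 N).
It fails at once if a thing standing around is moved by more than 25 mm (distance of any of brown_vial, pink_vial, small_beaker, yellow_box, marker from where it was at the start of the episode above 0.025 m).
It also fails if it takes over 45 s, if anything falls off the work surface, if the arm or the gripper's body presses on something with over 40 N, if the wrist force passes 120 N, or if a joint passes its speed limit or range.

## Robot

A 7-joint arm with a two-finger parallel gripper is mounted at the origin on a cart in front of the work surface, level with it; the furniture and walls round the work are solid. World frame = base frame: x ahead of the robot, y to its left, z up, the work surface at z = 0. Lengths are in m, angles in rad, forces in N, time in s.
With the tool pointing down it reaches from about 0.4 to 0.85 m from the base axis. Payload 10.4 kg.
Tool frame: the origin (TCP) lies midway between the tips of the shut fingers; the grasp point (between the pads) lies 19 mm behind it; z points along the fingers, y is the direction in which the jaws open and shut (so a half turn about z gives the same grasp; the last joint's range is limited). The gripper opens to 87 mm and grips with 3 to 60 N. Pads are 19 mm wide; open, the fingers measure 117 mm over their backs; the gripper's body (75 mm by 190 mm) begins 51 mm behind the grasp point.
Start: joints at [-1.287, 0.332, -0.065, 1.46, 0.022, 1.35, -0.088], TCP at [0.189, 0.596, 0.223] pointing down, gripper open.
Joint ranges: [-2.6, 2.6], [-0.5, 2.12], [-1.47, 1.34], [0.16, 2.42], [-1.27, 4.41], [0.06, 2.06], [-2.6, 2.6]. Speed limits (rad/s): [2.22, 2.22, 2.79, 2.79, 3.14, 3.14, 3.14].

## Interface

Orientations are given as a unit quaternion [x, y, z, w].
In Python, from cell import bot gives the robot as it stands. The module is installed in compiled form; this text tells all that it offers.
- The arm moves only by the tool servo_tool, never from a script. Its argument "moves" is a list of rows, each a list of 7 numbers: the gripper's target within -1 to 1 (fully open at 1, half-way at 0, shut at -1), then the shift along the tool's x, y, z in units of 30 mm (1.0 is 30 mm), then the turn, a rotation vector about the tool's x, y, z in units of 6 degrees (1.0 is 6 degrees). A call has 1 to 20 rows; each row is the pose to reach, as a shift and turn from the pose commanded when the call began, along the tool's axes at that moment; what a row does not reach only later rows make up. A row lasts 1/12 s, in which the tool goes at most 41.7 mm and 7.16 degrees, less where a joint would pass 70% of its speed; a pose out of reach is approached as far as the arm can. A call with a gripper value outside its range is refused whole. The fingers move at their own pace and stop on an object; "grip_force" is the grip in N (left out, the last holds). Time passes only in rows, so rows that repeat a pose let the fingers close. It gives the time, the measured TCP pose, the force and the opening at its end, in the units of the state.
- bot.sense(): the state, without advancing time (a new reading comes with each control period).
- bot.grab_frame(name): name is "scene" or "side" or "wrist"; returns (picture, depth): 400x640x3 uint8, blue, green, red; 400x640 float32, m along the optical axis (not along the pixel's ray), 0 where there is no reading.
- bot.camera_params(name): a dict with "camera_matrix" (3x3 intrinsics, pixels), "k1" (the pictures are not rectified: a ray, as slopes to the right and down, at radius r is drawn at 1 + k1 r^2 times it, then the intrinsics apply), "camera_from_world" (4x4, takes a point from world to camera coordinates); the wrist camera has in their place "tool_from_camera" (4x4, takes a point from camera to tool coordinates, whose origin is the TCP and whose axes are the flange's). Camera axes: x right, y up, looking along -z (the intrinsics and any distortion apply to the point x, -y, -z); pixel columns grow to the right and rows downward; lengths in m; the calibration is good to about 2 mm. A picture is of the moment at which its call begins: read the wrist's pose just before it. camera_params takes no time and is no camera call.
- bot.close_job(): hands the job in, once; it reports no verdict.
The state is a dict: "time": time; "qpos": joint angles; "joint_velocities": joint speeds; "tau": joint torques, N m; "position": TCP position; "tcp_rot": TCP orientation; "ft_force": force on the tool from outside, world axes, zero at the start; "torque": the same for the moment, N m; "width": opening from 0.0 (shut) to 1.0 (fully open).
Only numpy, scipy, OpenCV 4.12 (cv2) and the standard library are available. Lean on these libraries where they do the work, as an engineer would, in place of code of your own. Each camera call takes 0.05 s, during which the arm holds its last target. There are 200 camera calls.

## Working session

There is one attempt and no reset: what is moved stays moved. The work goes in short steps, Python scripts to look and compute and a tool call to move; the robot and the scene stay as the last step left them, time stands still between calls to the robot, and variables do not carry over. Pictures are saved under pics/ and viewed, about 8 in all and at most 12, crops included, and the job is handed in when it is done.

Besides the shell and the picture viewer there is one more tool, called after "Call:" as name(argument=value, ...) on one line, values as JSON. servo_tool: Moves the arm, as the interface text tells. Its arguments: {"type":"object","properties":{"moves":{"type":"array","items":{"type":"array","items":{"type":"number"}}},"grip_force":{"type":"number"}},"required":["moves"]}

```bash
mkdir -p pics; cat > h.py <<'E'
import numpy as np, cv2, json
from cell import bot
def snap(n,tag):
    s=bot.sense(); im,d=bot.grab_frame(n); cv2.imwrite(f'pics/{tag}.png',im); np.save(f'pics/{tag}.npy',d); return s
def unproj(n,d,u,v,r=1):
    p=bot.camera_params(n);K=np.array(p['camera_matrix']);k=p['k1']
    a=d[v-r:v+r+1,u-r:u+r+1]; z=np.median(a[a>0]) if (a>0).any() else np.nan
    q=np.array([(u-K[0,2])/K[0,0],(v-K[1,2])/K[1,1]]);x=q.copy()
    for _ in range(10): x=q/(1+k*(x@x))
    c=np.array([x[0]*z,-x[1]*z,-z,1])
    return (np.linalg.inv(np.array(p['camera_from_world']))@c)[:3]
E
python3 - <<'E'
from h import *
snap('scene','scene0');snap('side','side0');s=bot.sense();print({k:np.round(v,3).tolist() for k,v in s.items()})
E
```

```text
{'time': 0.1, 'qpos': [-1.287, 0.333, -0.065, 1.461, 0.022, 1.35, -0.089], 'joint_velocities': [-0.001, -0.002, -0.0, -0.003, 0.0, -0.0, -0.0], 'tau': [0.002, -62.455, 0.025, -39.072, -0.062, 0.037, 0.0], 'position': [0.189, 0.595, 0.222], 'tcp_rot': [0.153, 0.988, -0.001, -0.0], 'ft_force': [-0.394, 0.052, -1.467], 'torque': [0.02, -0.016, -0.003], 'width': 0.999}
```

View pics/scene0.png

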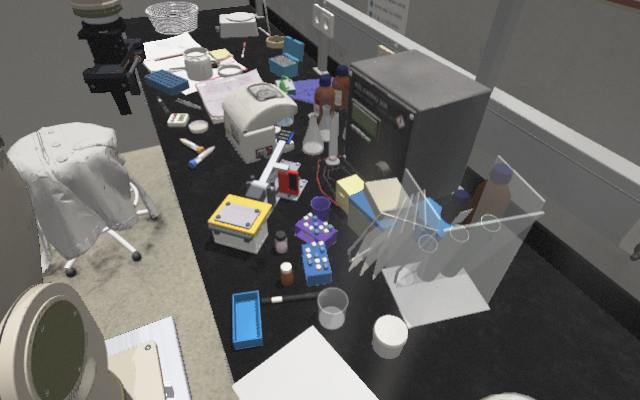

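View pics/side0.png

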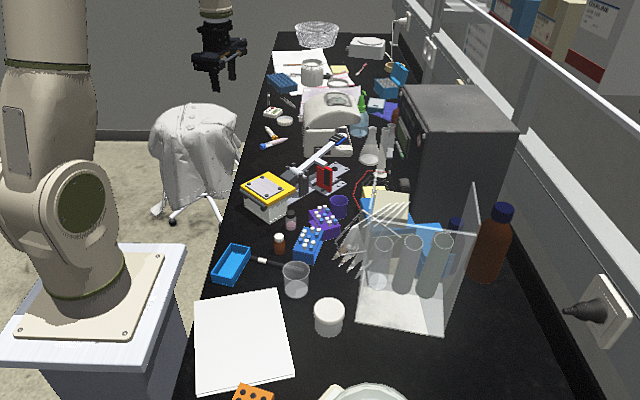

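The station shows the yellow flap at about (240,215) in the scene view, the red slide at (289,182) and the paddle at (285,137). Next I'll enlarge that area.

```bash
python3 - <<'E'
from h import *
a=cv2.imread('pics/scene0.png')[115:255,195:345]
cv2.imwrite('pics/c1.png',cv2.resize(a,None,fx=4,fy=4,interpolation=cv2.INTER_CUBIC))
d=np.load('pics/scene0.npy')
for u,v in [(285,137),(240,215),(215,205),(225,218),(263,228),(290,182),(283,172),(240,130),(313,135),(240,150),(200,200)]: print(u,v,unproj('scene',d,u,v).round(3))
E
```

```text
285 137 [0.516 0.48  0.111]
240 215 [0.332 0.288 0.075]
215 205 [ 0.3    0.427 -0.001]
225 218 [0.3   0.291 0.077]
263 228 [0.372 0.262 0.041]
290 182 [0.483 0.373 0.051]
283 172 [0.473 0.393 0.072]
240 130 [0.423 0.573 0.104]
313 135 [0.62  0.532 0.06 ]
240 150 [0.419 0.591 0.029]
200 200 [ 0.271  0.462 -0.001]
```

View pics/c1.png

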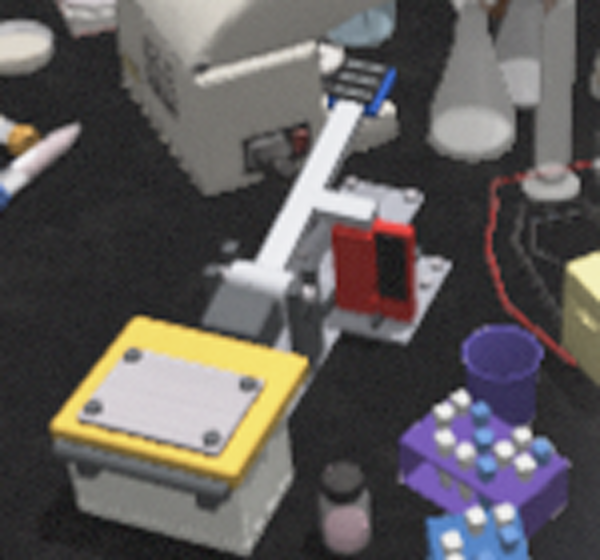

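```bash
cat >> h.py <<'E'
def rayz(n,u,v,z):
    p=bot.camera_params(n);K=np.array(p['camera_matrix']);k=p['k1'];M=np.linalg.inv(np.array(p['camera_from_world']))
    q=np.array([(u-K[0,2])/K[0,0],(v-K[1,2])/K[1,1]]);x=q.copy()
    for _ in range(10): x=q/(1+k*(x@x))
    r=M[:3,:3]@np.array([x[0],-x[1],-1]);o=M[:3,3];return o+r*(z-o[2])/r[2]
E
python3 - <<'E'
from h import *
d=np.load('pics/scene0.npy')
P={}
for nm,(u,v),z in [('lipL',(137,320),.072),('lipR',(308,360),.072),('backR',(235,478),.072),('backL',(54,432),.072),('pad',(360,85),.115),('padtop',(343,61),.118),('face',(394,267),.060),('facetop',(394,225),.083),('facebot',(394,300),.03),('plateCorner',(405,342),.006),('plateR',(452,262),.006)]:
    uu,vv=195+u/4,115+v/4; P[nm]=rayz('scene',uu,vv,z); print(nm,P[nm].round(3),unproj('scene',d,int(round(uu)),int(round(vv)),1).round(3))
lip=(P['lipL']+P['lipR'])/2; back=(P['backL']+P['backR'])/2
for a,b in [('backL','lipL'),('backR','lipR')]:
    w=P[b]-P[a];print(a,np.linalg.norm(w),np.degrees(np.arctan2(w[1],w[0])))
for a,b in [('lipL','lipR'),('backL','backR')]:
    w=P[b]-P[a];print(a,np.linalg.norm(w),np.degrees(np.arctan2(w[1],w[0])))
w=P['pad']-lip;print('lip->pad',w,np.hypot(*w[:2]),np.degrees(np.arctan2(w[1],w[0])))
# orange-free: point cloud of neighbours taller than 0.1 near the paddle
p=bot.camera_params('wrist');print(np.round(p['tool_from_camera'],3))
E
```

```text
lipL [0.33  0.365 0.072] [0.329 0.367 0.07 ]
lipR [0.407 0.292 0.072] [0.423 0.347 0.019]
backR [0.341 0.223 0.072] [0.343 0.23  0.066]
backL [0.265 0.295 0.072] [0.265 0.304 0.064]
pad [0.515 0.478 0.115] [0.517 0.482 0.113]
padtop [0.514 0.505 0.118] [0.561 0.635 0.033]
face [0.488 0.361 0.06 ] [0.491 0.366 0.054]
facetop [0.493 0.372 0.083] [0.495 0.374 0.082]
facebot [0.488 0.365 0.03 ] [0.491 0.368 0.026]
plateCorner [0.489 0.35  0.006] [0.49  0.356 0.002]
plateR [0.549 0.411 0.006] [ 0.553  0.421 -0.001]
backL 0.0945544389858071 47.02106150495486
backR 0.09461277018478922 46.21002589368597
lipL 0.10601637858633414 -43.42756626596185
backL 0.10467759705863368 -43.46004470062629
lip->pad [0.14694365 0.1498839  0.043     ] 0.20989907226399854 45.56753028707521
[[ 0.     0.957  0.289  0.08 ]
 [ 1.    -0.    -0.     0.   ]
 [-0.     0.289 -0.957 -0.162]
 [ 0.     0.     0.     1.   ]]
```

```bash
cat >> h.py <<'E'
TH=np.radians(46.3);D=np.array([np.cos(TH),np.sin(TH)]);YW=np.array([D[1],-D[0]])
O=np.array([0.516,0.480])-0.078*D+0.020*YW   # well origin in world
def w2l(p): q=np.asarray(p)[...,:2]-O; return np.stack([-q@D,q@YW],-1)
def l2w(x,y): return O-x*D+y*YW
def cloud(n,d):
    p=bot.camera_params(n);K=np.array(p['camera_matrix']);k=p['k1'];M=np.linalg.inv(np.array(p['camera_from_world']))
    v,u=np.mgrid[:400,:640];q=np.stack([(u-K[0,2])/K[0,0],(v-K[1,2])/K[1,1]],-1);x=q.copy()
    for _ in range(10): x=q/(1+k*(x**2).sum(-1,keepdims=True))
    m=d>0;z=d[m];x=x[m];return np.stack([x[:,0]*z,-x[:,1]*z,-z],-1)@M[:3,:3].T+M[:3,3]
E
python3 - <<'E'
from h import *
C=np.vstack([cloud(n,np.load(f'pics/{n}0.npy')) for n in ('scene','side')])
L=w2l(C);s=.02
xs=np.arange(-.24,.24,s);ys=np.arange(-.2,.2,s)
print('y\\x ',' '.join('%4d'%round(x*1000+10) for x in xs))
for y in ys:
    r=[]
    for x in xs:
        m=(abs(L[:,0]-x-s/2)<s/2)&(abs(L[:,1]-y-s/2)<s/2)&(C[:,2]<.5);r.append('%4d'%round(1000*np.percentile(C[m,2],98)) if m.sum()>1 else '   .')
    print('%4d '%round(y*1000+10),' '.join(r))
print('origin',O,'face',l2w(.022,.041),'start',w2l(bot.sense()['position']))
for u,v in[(289,181),(293,181),(285,136)]:pass
fs=C[(C[:,2]>.03)&(C[:,2]<.08)&(abs(L[:,1]-.041)<.013)&(abs(L[:,0]-.022)<.03)]
print(np.percentile(w2l(fs)[:,0],[5,25,50,75,95]),len(fs))
E
```

```text
y\x  -230 -210 -190 -170 -150 -130 -110  -90  -70  -50  -30  -10   10   30   50   70   90  110  130  150  170  190  210  230
-190   163  162  159  154  147  134  117    2    3    2    2    2    2    2    3    2    2    2    2    3    1 -778 -775 -776
-170   167  167  165  163  155  146  133  113    3    2    1    3    2    2    2    2    2    1    2    1    2    2 -140 -772
-150   168  169  169  167  162  154  143  128  112    2    2    3    2    3    2    1    0    0    0    0    2    2    2  -95
-130   168  170  172  170  166  159  152  138  122    2    2    1    1    3    2    1    1    0    0    1    1    1    2    2
-110   166  169  171  171  168  164  156  143   36    0    2    2    0    1    1    .    .    .    .    .    .    1    2    3
 -90   161  166  170  171  170  165  157   42   38    3    1    0   -1    0    0    .    .    .    .    .    .   69    1    2
 -70   154  161  167  168  167  161   22    .   35    1    3    1    .    0    .    .    .    .   75   75   80   79   79   72
 -50    33  156  160  162  161    4   11    9   89    6   11    9    8    .   80   81   81   
[... 997 characters left out ...]
 51   53   51   49   48    1    1    2    2
 130     .    .  293  294  291  216    8    0    7   -1    9    8    5    2   50    .   51   49   50   49   37   37   47    6
 150     .  294  295  295  294  289  210    .    .    .   66   69   68    2   48   49   52   37   50   50   38   50   49   50
 170   294  295  295  295  295  294  288  209    .   67   69   69   69   67    2    2    2    2   49   48   38   50   49   50
 190   295  296  295  295  295  295  294  287  209   68   69   67   68   68   91   94    3    1   36    2    2    2   46   50
origin [0.47657051 0.40979091] face [0.49101275 0.36555946] start [ 0.06466226 -0.33641432]
[0.01434851 0.01896568 0.02082228 0.02199554 0.02333706] 284
```

```bash
cat >> h.py <<'E'
from scipy.spatial.transform import Rotation as R
def plan(x,y,z,yaw_deg):  # yaw: world angle of tool x, tool down
    s=bot.sense();p=np.array(s['position']);q=R.from_quat(s['tcp_rot'])
    a=np.radians(yaw_deg);t=R.from_matrix(np.array([[np.cos(a),np.sin(a),0],[np.sin(a),-np.cos(a),0],[0,0,-1]]))
    g=np.append(l2w(x,y),z)
    print('shift',(q.inv().apply(g-p)/.03).round(3),'turn',(np.degrees((q.inv()*t).as_rotvec())/6).round(3))
def st():
    s=bot.sense();a=R.from_quat(s['tcp_rot']).as_matrix();print('t',round(s['time'],2),'well',(w2l(s['position'])*1000).round(1),'z',round(s['position'][2]*1000,1),'F',np.round(s['ft_force'],1),'w',round(s['width'],3),'yaw',np.degrees(np.arctan2(a[1,0],a[0,0])).round(1),'q',np.round(s['qpos'],2))
E
python3 - <<'E'
from h import *
st();plan(.047,.048,.2,226.3)
E
```

```text
t 0.1 well [  64.7 -336.4] z 221.8 F [-0.4  0.1 -1.5] w 0.999 yaw 162.4 q [-1.29  0.33 -0.06  1.46  0.02  1.35 -0.09]
shift [-11.765  -5.111   0.735] turn [-1.1000e-02 -6.0000e-03 -1.0647e+01]
```

Call:
servo_tool(moves=[[-1,-11.77,-5.11,0.5,0,0,-10.65],[-1,-11.77,-5.11,0.5,0,0,-10.65],[-1,-11.77,-5.11,0.5,0,0,-10.65],[-1,-11.77,-5.11,0.5,0,0,-10.65],[-1,-11.77,-5.11,0.5,0,0,-10.65],[-1,-11.77,-5.11,0.5,0,0,-10.65],[-1,-11.77,-5.11,0.5,0,0,-10.65],[-1,-11.77,-5.11,0.5,0,0,-10.65],[-1,-11.77,-5.11,0.5,0,0,-10.65],[-1,-11.77,-5.11,0.5,0,0,-10.65],[-1,-11.77,-5.11,0.5,0,0,-10.65],[-1,-11.77,-5.11,0.5,0,0,-10.65],[-1,-11.77,-5.11,0.5,0,0,-10.65],[-1,-11.77,-5.11,0.5,0,0,-10.65],[-1,-11.77,-5.11,0.5,0,0,-10.65],[-1,-11.77,-5.11,0.5,0,0,-10.65]], grip_force=20)

```text
time: 1.43
position: [0.4782, 0.3441, 0.2076]
tcp_rot: [-0.394, 0.919, 0.0, 0.0]
ft_force: [0.3, 0.6, -0.4]
width: 0.008
```

```bash
python3 - <<'E'
from h import *
st();plan(.047,.048,.2,226.3);snap('wrist','w1');st()
E
```

```text
t 1.43 well [46.4 46.6] z 207.6 F [ 0.3  0.6 -0.4] w 0.008 yaw -133.6 q [-0.73  0.26  0.03  1.59 -0.01  1.3   1.69]
shift [ 0.021 -0.047  0.253] turn [0.003 0.001 0.02 ]
t 1.48 well [46.4 46.9] z 207.6 F [-0.4  0.2 -0.2] w 0.006 yaw -133.6 q [-0.73  0.26  0.03  1.59 -0.01  1.3   1.69]
```

View pics/w1.png

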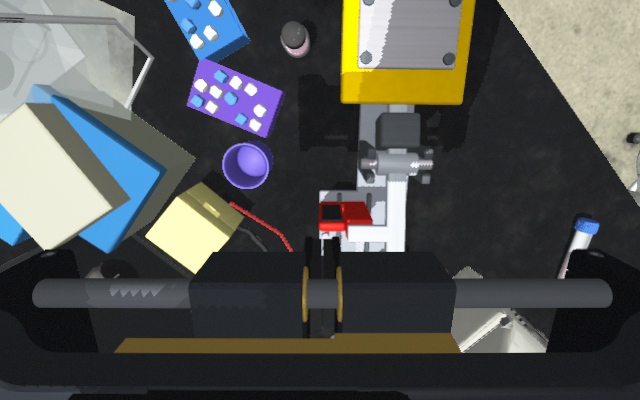

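The wrist view, looking down, shows the red tab top at about (319–345, 203–228), the lug at (375,228) and the finger tips at about (323,240). I'll measure the tab in tool coordinates.

```bash
python3 - <<'E'
from h import *
p=bot.camera_params('wrist');K=np.array(p['camera_matrix']);k=p['k1'];T=np.array(p['tool_from_camera'])
d=np.load('pics/w1.npy');s=bot.sense();q=R.from_quat(s['tcp_rot']).as_matrix();o=np.array(s['position'])
def W(u,v):
    a=np.array([(u-K[0,2])/K[0,0],(v-K[1,2])/K[1,1]]);x=a.copy()
    for _ in range(10): x=a/(1+k*(x@x))
    z=d[v,u];t=(T@[x[0]*z,-x[1]*z,-z,1])[:3];w=o+q@t;return np.r_[w2l(w),w[2]]
for n,u,v in [('face',330,207),('face',330,212),('face',330,219),('tabtop',330,226),('tabtop',322,225),('tabtopR',341,225),('L',319,225),('R',345,225),('lug',380,230),('blockend',368,218),('blockL',350,215),('lip',400,102),('lever',398,220),('lugL',352,230),('lugend',346,230)]: print(n,u,v,(W(u,v)*1000).round(1))
c=cv2.imread('pics/w1.png')[180:260,290:420];cv2.imwrite('pics/c2.png',cv2.resize(c,None,fx=5,fy=5,interpolation=cv2.INTER_CUBIC))
E
```

```text
face 330 207 [20.6 37.7 38.9]
face 330 212 [20.8 38.2 56.4]
face 330 219 [20.7 38.7 77.5]
tabtop 330 226 [15.2 38.7 82.2]
tabtop 322 225 [16.3 46.5 82.3]
tabtopR 341 225 [16.3 28.2 82.3]
L 319 225 [16.  49.4 81.8]
R 345 225 [ 7.7 22.5 59.6]
lug 380 230 [13.4 -8.6 87.8]
blockend 368 218 [18.5  0.3 68.3]
blockL 350 215 [18.7 17.7 59.9]
lip 400 102 [129.6 -23.3  70. ]
lever 398 220 [ 22.5 -25.7  84.9]
lugL 352 230 [13.  17.9 87. ]
lugend 346 230 [ 7.  22.4 72. ]
```

View pics/c2.png

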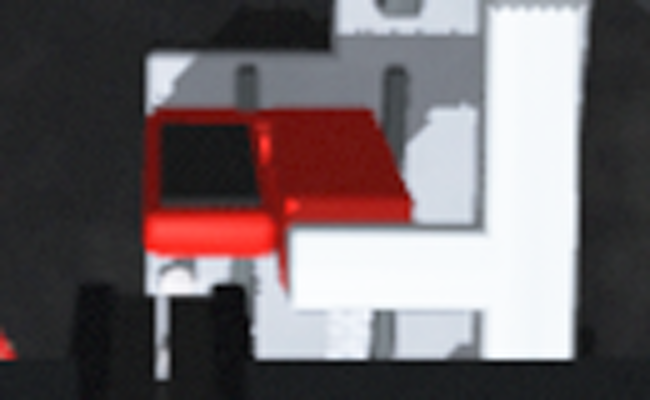

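Call:
servo_tool(moves=[[-1,0,0.12,1,0,0,0],[-1,0,0.12,2,0,0,0],[-1,0,0.12,3,0,0,0],[-1,0,0.12,4,0,0,0],[-1,0,0.12,4.7,0,0,0],[-1,0,0.12,5,0,0,0],[-1,0,0.12,5,0,0,0],[-1,0,0.12,5,0,0,0]])

```text
time: 2.15
position: [0.4766, 0.346, 0.0584]
tcp_rot: [-0.393, 0.919, 0.0, 0.0]
ft_force: [-0.6, 0.4, 0.7]
width: 0.005
```

```bash
python3 - <<'E'
from h import *
st()
E
```

```text
t 2.15 well [46.  44.1] z 58.4 F [-0.6  0.4  0.7] w 0.005 yaw -133.7 q [-0.72  0.4   0.02  1.74 -0.01  1.01  1.68]
```

Call:
servo_tool(moves=[[-1,-0.2,0,0,0,0,0],[-1,-0.4,0,0,0,0,0],[-1,-0.5,0,0,0,0,0],[-1,-0.6,0,0,0,0,0],[-1,-0.7,0,0,0,0,0],[-1,-0.8,0,0,0,0,0],[-1,-0.9,0,0,0,0,0],[-1,-1.0,0,0,0,0,0],[-1,-1.1,0,0,0,0,0],[-1,-1.2,0,0,0,0,0],[-1,-1.3,0,0,0,0,0],[-1,-1.4,0,0,0,0,0],[-1,-1.5,0,0,0,0,0],[-1,-1.6,0,0,0,0,0],[-1,-1.7,0,0,0,0,0],[-1,-1.75,0,0,0,0,0],[-1,-1.75,0,0,0,0,0]])

```text
time: 3.57
position: [0.513, 0.3839, 0.0575]
tcp_rot: [-0.393, 0.919, 0.0, 0.0]
ft_force: [0.5, 1.2, -0.6]
width: 0.008
```

```bash
python3 - <<'E'
from h import *
st()
E
```

```text
t 3.57 well [-6.4 44.2] z 57.5 F [ 0.5  1.2 -0.6] w 0.008 yaw -133.7 q [-0.73  0.5   0.03  1.6  -0.01  1.05  1.68]
```

Call:
servo_tool(moves=[[-1,-0.1,0,0,0,0,0],[-1,-0.15,0,0,0,0,0],[-1,-0.2,0,0,0,0,0],[-1,-0.25,0,0,0,0,0],[-1,-0.3,0,0,0,0,0],[-1,-0.3,0,0,0,0,0],[-1,-0.3,0,0,0,0,0]])

```text
time: 4.15
position: [0.5174, 0.3885, 0.0574]
tcp_rot: [-0.393, 0.919, -0.001, -0.002]
ft_force: [-9.7, -9.6, 8.7]
width: 0.005
```

```bash
python3 - <<'E'
from h import *
st();snap('scene','scene1')
c=cv2.imread('pics/scene1.png')[115:255,195:345];cv2.imwrite('pics/c3.png',cv2.resize(c,None,fx=4,fy=4,interpolation=cv2.INTER_CUBIC))
E
```

```text
t 4.15 well [-12.8  44.2] z 57.4 F [-9.7 -9.6  8.7] w 0.005 yaw -133.7 q [-0.73  0.51  0.03  1.57 -0.01  1.06  1.67]
```

View pics/c3.png

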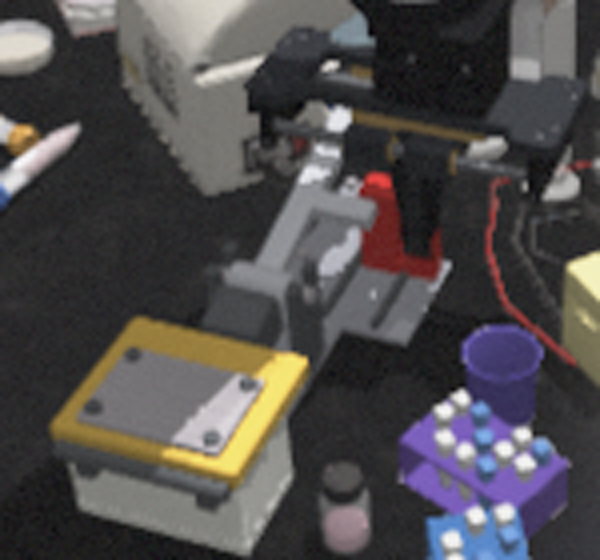

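The slide tab has reached its end, with about 14 N of reaction along the push. In the picture the lug is free and the flap is still shut. I'll back off and rise.

Call:
servo_tool(moves=[[-1,0.1,0,0,0,0,0],[-1,0.4,0,0,0,0,0],[-1,0.6,0,-0.5,0,0,0],[-1,0.6,0,-1.5,0,0,0],[-1,0.6,0,-2.5,0,0,0],[-1,0.6,0,-3.5,0,0,0],[-1,0.6,0,-4.5,0,0,0],[-1,0.6,0,-5,0,0,0],[-1,0.6,0,-5,0,0,0]])

```text
time: 4.95
position: [0.5082, 0.3787, 0.2125]
tcp_rot: [-0.393, 0.919, 0.001, 0.004]
ft_force: [0.9, 0.3, 0.1]
width: 0.007
```

```bash
python3 - <<'E'
from h import *
st();plan(-.074,-.022,.21,263)
E
```

```text
t 4.95 well [ 0.6 44.3] z 212.5 F [0.9 0.3 0.1] w 0.007 yaw -133.7 q [-0.74  0.35  0.03  1.46 -0.01  1.32  1.68]
shift [-2.487  2.209  0.103] turn [-0.029  0.074 -6.111]
```

Call:
servo_tool(moves=[[-1,-2.49,2.21,0,0,0,-5.4],[-1,-2.49,2.21,0,0,0,-5.4],[-1,-2.49,2.21,0,0,0,-5.4],[-1,-2.49,2.21,0,0,0,-5.4],[-1,-2.49,2.21,0,0,0,-5.4],[-1,-2.49,2.21,0,0,0,-5.4],[-1,-2.49,2.21,0,0,0,-5.4],[-1,-2.49,2.21,0,0,0,-5.4]])

```text
time: 5.62
position: [0.5102, 0.4766, 0.2072]
tcp_rot: [-0.633, 0.774, 0.0, -0.0]
ft_force: [0.1, 0.1, -0.4]
width: 0.006
```

```bash
python3 - <<'E'
from h import *
st();snap('wrist','w2');st()
E
```

```text
t 5.62 well [-71.6 -21.9] z 207.2 F [ 0.1  0.1 -0.4] w 0.006 yaw -101.4 q [-0.77  0.5  -0.08  1.26  0.04  1.38  2.1 ]
t 5.67 well [-71.5 -21.9] z 207.4 F [-0.8 -0.4  0.3] w 0.007 yaw -101.4 q [-0.77  0.5  -0.08  1.26  0.04  1.38  2.1 ]
```

View pics/w2.png

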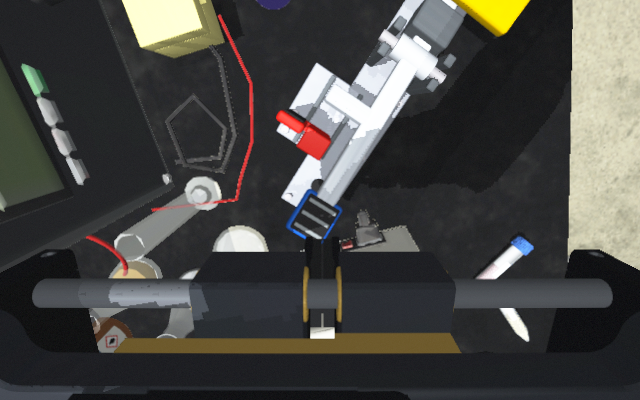

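The wrist view shows the slide home and the lug free, with the paddle at about (315,215). I'll measure the paddle and check clearances in the tool frame.

```bash
python3 - <<'E'
from h import *
p=bot.camera_params('wrist');K=np.array(p['camera_matrix']);k=p['k1'];T=np.array(p['tool_from_camera'])
d=np.load('pics/w2.npy');s=bot.sense();q=R.from_quat(s['tcp_rot']);o=np.array(s['position'])
def W(u,v):
    a=np.array([(u-K[0,2])/K[0,0],(v-K[1,2])/K[1,1]]);x=a.copy()
    for _ in range(10): x=a/(1+k*(x@x))
    z=d[v,u];t=(T@[x[0]*z,-x[1]*z,-z,1])[:3];w=o+q.apply(t);return np.r_[w2l(w),w[2],t]
for n,u,v in [('pad',315,215),('padTL',310,193),('padBR',320,236),('tl',339,205),('bl',291,222),('cyltop',132,245),('cyl',165,220),('tab',315,140),('tabface',322,133),('lug',345,105),('lip',462,5)]: print(n,(W(u,v)*1000).round(0))
# tall stuff (z>0.09) within the gripper's swept column, centred on the current TCP, tool axes
C=np.vstack([cloud(n,np.load(f'pics/{n}0.npy')) for n in ('scene','side')])
t=q.inv().apply(C-o);L=w2l(C);m=(C[:,2]>.09)&(C[:,2]<.5)&(abs(t[:,0])<.08)&(abs(t[:,1])<.13)&~((abs(L[:,1]+.022)<.03)&(L[:,0]>-.1))
for x in np.arange(-.08,.08,.02):
  print('%4d'%(x*1000+10),[ '%3d'%(1000*C[b,2].max()) if (b:=m&(abs(t[:,0]-x-.01)<.01)&(abs(t[:,1]-y-.01)<.01)).sum()>1 else '  .' for y in np.arange(-.13,.13,.02)])
E
```

```text
pad [-83. -22. 113.  -9.  -6.  95.]
padTL [-69.  -9. 110.   9. -10.  97.]
padBR [-95. -35. 117. -27.  -1.  90.]
tl [-90. -58.   1. -35.  21. 207.]
bl [-98.  -8. 114. -15. -26.  93.]
cyltop [-173.   91.  138.  -26. -150.   69.]
cyl [-153.   83.  117.  -13. -132.   91.]
tab [-33.  10.  72.  50.  -6. 135.]
tabface [-26.   6.  42.  53.   0. 165.]
lug [  7.   4.  90.  80.  20. 118.]
lip [128. -36.  65. 162. 118. 142.]
 -70 ['  .', '113', '  .', '  .', '  .', '  .', '149', '163', '161', '153', '142', '126', '  .']
 -50 ['  .', '  .', '  .', '  .', '  .', '  .', '  .', '  .', '  .', '  .', '123', '115', '  .']
 -29 ['  .', '  .', '  .', '  .', '  .', '  .', '  .', '  .', '  .', '  .', '  .', '  .', '  .']
  -9 ['128', '  .', '  .', '  .', '114', '  .', '  .', '  .', '  .', '  .', '  .', '  .', '  .']
  10 ['  .', '  .', '  .', '  .', '  .', '  .', '  .', '  .', '  .', '  .', '  .', '  .', '  .']
  30 ['  .', '  .', '  .', '  .', '  .', '  .', '  .', '  .', '  .', '  .', '  .', '  .', '  .']
  50 ['  .', '  .', '  .', '  .', '  .', '  .', '  .', '  .', '  .', '  .', '  .', '  .', '  .']
  70 ['  .', '  .', '  .', '  .', '  .', '  .', '  .', '  .', '  .', '  .', '  .', '  .', '  .']
```

Call:
servo_tool(moves=[[-1,-0.08,-0.05,0.8,0,0,-1],[-1,-0.08,-0.05,1.6,0,0,-1],[-1,-0.08,-0.05,2.2,0,0,-1],[-1,-0.08,-0.05,2.6,0,0,-1],[-1,-0.08,-0.05,2.9,0,0,-1],[-1,-0.08,-0.05,3.1,0,0,-1],[-1,-0.08,-0.05,3.3,0,0,-1],[-1,-0.08,-0.05,3.5,0,0,-1],[-1,-0.08,-0.05,3.5,0,0,-1]])

```text
time: 6.42
position: [0.5124, 0.4793, 0.1026]
tcp_rot: [-0.674, 0.739, 0.0, 0.001]
ft_force: [1.0, 1.6, 4.0]
width: 0.005
```

```bash
python3 - <<'E'
from h import *
st()
E
```

```text
t 6.42 well [-75.  -22.1] z 102.6 F [1.  1.6 4. ] w 0.005 yaw -95.3 q [-0.75  0.58 -0.09  1.37  0.06  1.2   2.2 ]
```

Contact shows about 4 N upward, as expected. I'll press on down.

Call:
servo_tool(moves=[[-1,0,0,0.2,0,0,0],[-1,0,0,0.4,0,0,0],[-1,0,0,0.6,0,0,0],[-1,0,0,0.8,0,0,0],[-1,0,0,1.0,0,0,0],[-1,0,0,1.2,0,0,0],[-1,0,0,1.4,0,0,0],[-1,0,0,1.6,0,0,0],[-1,0,0,1.8,0,0,0],[-1,0,0,1.95,0,0,0],[-1,0,0,2.1,0,0,0],[-1,0,0,2.2,0,0,0],[-1,0,0,2.2,0,0,0]])

```text
time: 7.5
position: [0.5112, 0.4781, 0.0356]
tcp_rot: [-0.674, 0.739, -0.0, -0.001]
ft_force: [-1.0, -1.5, 4.0]
width: 0.007
```

```bash
python3 - <<'E'
from h import *
st()
E
```

```text
t 7.5 well [-73.3 -22.1] z 35.6 F [-1.  -1.5  4. ] w 0.007 yaw -95.3 q [-0.75  0.64 -0.09  1.42  0.06  1.09  2.19]
```

Call:
servo_tool(moves=[[-1,0,0,0.1,0,0,0],[-1,0,0,0.2,0,0,0],[-1,0,0,0.25,0,0,0],[-1,0,0,0.3,0,0,0],[-1,0,0,0.3,0,0,0],[-1,0,0,0.3,0,0,0]])

```text
time: 8.0
position: [0.5116, 0.4785, 0.0314]
tcp_rot: [-0.674, 0.739, -0.0, -0.0]
ft_force: [-12.2, -12.7, 34.6]
width: 0.006
```

```bash
python3 - <<'E'
from h import *
st();snap('scene','scene2')
c=cv2.imread('pics/scene2.png')[115:255,195:345];cv2.imwrite('pics/c4.png',cv2.resize(c,None,fx=4,fy=4,interpolation=cv2.INTER_CUBIC))
E
```

```text
t 8.0 well [-73.9 -22.1] z 31.4 F [-12.2 -12.7  34.6] w 0.006 yaw -95.3 q [-0.75  0.65 -0.09  1.42  0.06  1.08  2.19]
```

View pics/c4.png

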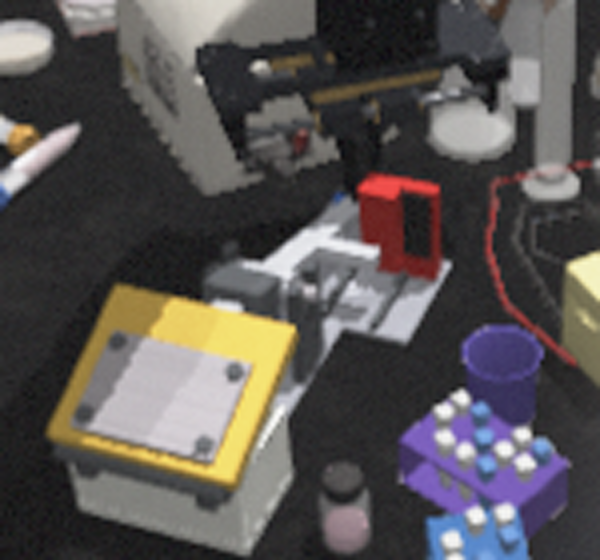

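The lever is on its stop and the flap is up; the lip corners rose to about (118,285) and (298,325) in the crop. 35 N is more than needed, so I'll ease off about 3 mm.

Call:
servo_tool(moves=[[-1,0,0,-0.05,0,0,0],[-1,0,0,-0.1,0,0,0],[-1,0,0,-0.1,0,0,0],[-1,0,0,-0.1,0,0,0],[-1,0,0,-0.1,0,0,0],[-1,0,0,-0.1,0,0,0]])

```text
time: 8.55
position: [0.5117, 0.4785, 0.032]
tcp_rot: [-0.674, 0.739, -0.0, -0.0]
ft_force: [-6.4, -5.6, 16.1]
width: 0.007
```

```bash
python3 - <<'E'
from h import *
st();snap('scene','scene3');snap('side','side3');st()
C=np.vstack([cloud(n,np.load(f'pics/{n}3.npy')) for n in('scene','side')]);L=w2l(C)
m=(L[:,0]>.14)&(L[:,0]<.215)&(L[:,1]>-.06)&(L[:,1]<.02)&(C[:,2]>.06)&(C[:,2]<.15)
f=np.polyfit(L[m,0],C[m,2],1);print('flap angle',np.arctan(-f[0]),m.sum())
E
```

```text
t 8.55 well [-74.  -22.1] z 32.0 F [-6.4 -5.6 16.1] w 0.007 yaw -95.3 q [-0.75  0.64 -0.09  1.42  0.06  1.08  2.19]
t 8.65 well [-74.  -22.1] z 32.0 F [-5.3 -5.6 16.7] w 0.006 yaw -95.3 q [-0.75  0.64 -0.09  1.42  0.06  1.08  2.19]
flap angle 0.3029988635193378 1863
```

```bash
python3 - <<'E'
from h import *
for tag in '03':
  for n in('scene','side'):
    C=cloud(n,np.load(f'pics/{n}{tag}.npy'));L=w2l(C)
    m=(L[:,0]>.12)&(L[:,0]<.225)&(abs(L[:,1]+.022)<.05)&(C[:,2]>.06)&(C[:,2]<.15)
    f=np.polyfit(L[m,0],C[m,2],1)
    print(tag,n,'ang',np.arctan(-f[0]).round(3),[(round(x*1000),(np.median(C[m&(abs(L[:,0]-x)<.005),2])*1000).round(1)) for x in np.arange(.13,.23,.015)])
E
```

```text
0 scene ang -0.019 [(130, np.float64(70.5)), (145, np.float64(70.6)), (160, np.float64(75.3)), (175, np.float64(75.5)), (190, np.float64(75.6)), (205, np.float64(75.6)), (220, np.float64(70.6))]
0 side ang -0.005 [(130, np.float64(72.3)), (145, np.float64(72.8)), (160, np.float64(76.9)), (175, np.float64(77.1)), (190, np.float64(77.3)), (205, np.float64(77.2)), (220, np.float64(72.2))]
3 scene ang 0.323 [(130, np.float64(87.7)), (145, np.float64(103.0)), (160, np.float64(97.4)), (175, np.float64(95.9)), (190, np.float64(90.2)), (205, np.float64(83.9)), (220, np.float64(77.0))]
3 side ang 0.329 [(130, np.float64(nan)), (145, np.float64(104.7)), (160, np.float64(98.9)), (175, np.float64(98.2)), (190, np.float64(91.6)), (205, np.float64(85.4)), (220, np.float64(78.3))]
  return _methods._mean(a, axis=axis, dtype=dtype,
  ret = ret.dtype.type(ret / rcount)
```

```bash
python3 - <<'E'
from h import *
def fit(tag,poly):
    d=np.load(f'pics/scene{tag}.npy');M=np.zeros((400,640),np.uint8)
    cv2.fillPoly(M,[np.int32(np.array(poly)/4+[195,115])],1)
    d=np.where(M>0,d,0).astype(np.float32);C=cloud('scene',d)
    for _ in range(3):
        c=C.mean(0);n=np.linalg.svd(C-c)[2][2];r=abs((C-c)@n);C=C[r<max(.002,2*np.median(r))]
    print(tag,len(C),'tilt',np.arccos(abs(n[2])).round(3),'res',r.std().round(4))
fit(0,[(145,355),(255,385),(208,442),(90,410)]);fit(3,[(118,340),(243,366),(205,455),(88,424)])
fit(3,[(130,295),(285,328),(265,340),(125,310)]+[])
# whole flap top outline incl. yellow
fit(0,[(137,328),(298,362),(235,465),(65,428)]);fit(3,[(120,292),(290,328),(235,470),(60,432)])
E
```

```text
0 495 tilt 0.006 res 0.0005
3 631 tilt 0.391 res 0.0005
3 180 tilt 0.303 res 0.0005
0 815 tilt 0.072 res 0.0008
3 1014 tilt 0.316 res 0.0007
```

```bash
python3 - <<'E'
from h import *
st();bot.close_job();st()
E
```

```text
t 8.65 well [-74.  -22.1] z 32.0 F [-5.3 -5.6 16.7] w 0.006 yaw -95.3 q [-0.75  0.64 -0.09  1.42  0.06  1.08  2.19]
the job is handed in; nothing more can be done
the job is handed in; nothing more can be done
```

I pushed the red slide home and pressed the paddle onto its rubber stop. I handed the job in at 8.65 s with the shut fingertips still holding the paddle down and the flap raised.

**Last checks**
- **Slide:** it ended against its stop with about 14 N of reaction. Its face measured x 20.7 mm before and -26 mm after, about 45 mm of travel given the measuring error. The wrist picture showed the lug free.
- **Paddle:** the fingertips held it at 32 mm height with about 17 N upward and 8 N sideways. It peaked at about 35 N on reaching the stop, so I eased off.
- **Flap:** a plane fitted to its grey plate gave 0.39 rad, against 0.006 rad when shut.
- **Disagreement:** rougher fits gave 0.30 to 0.33 rad, some below the 0.32 limit. They mixed the raised plate with the yellow surface or used only a thin strip of it. I trusted the plate fit because it had a good zero when shut and matches the 0.4 rad expected at the stop.
- **Not measured:** I did not measure the axle's position in the cradle or the bystanders' positions. In the last enlarged picture the lever looked seated. Of the bystanders it showed only the pink vial, which looked unmoved.

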